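Drainage lumps into the plant pot, then nest the dippers

ROBOT

A 7-joint arm with a two-finger parallel gripper is mounted at the origin on the work surface. World frame = base frame: x ahead of the robot, y to its left, z up, the work surface at z = 0. Lengths are in m, angles in rad, forces in N, time in s.
With the tool pointing down it reaches from about 0.4 to 0.85 m from the base axis. Payload 4.4 kg.
Tool frame: the origin (TCP) lies at the very end of the fingers, on their centre line; the grasp point (between the pads) lies 19 mm behind it (r.grasp_offset is the distance from the TCP to the grasp point, in m); z points along the fingers, y is the line along which they close (so a half turn about z gives the same grasp; the last joint's range is limited). The gripper opens to 94 mm and grips with 3 to 60 N. Pads are 16 mm wide; open, the fingers measure 119 mm over their backs; the gripper's body (75 mm by 177 mm) begins 78 mm behind the grasp point.
Start: joints at [1.216, 0.628, 0.038, 1.517, -0.027, 0.996, -0.02], TCP at [0.185, -0.623, 0.205] pointing down, gripper open.
Joint ranges: [-3.06, 3.06], [-0.37, 2.12], [-1.25, 1.32], [0.18, 2.47], [-1.1, 4.24], [0.23, 1.98], [-2.94, 2.94]. Speed limits (rad/s): [2.57, 2.57, 3.14, 3.14, 3.14, 3.14, 3.14].

INTERFACE

Orientations are given as [roll, pitch, yaw] about the fixed x, y, z axes, in that order (R = Rz(yaw) Ry(pitch) Rx(roll)).
In Python, from bench import r, eoat, viewer, close_job gives the robot as it stands. Calls block until the motion is done:
- r.reach(position, orientation): joint-space move of the TCP to a pose.
- r.servo_line(position, rot=None, max_speed=0.15): straight line of the TCP; rot=None keeps the orientation; max_speed is the mean speed in m/s.
- r.goto_joints(angles): joint-space move.
- eoat.move_gripper(opening): finger opening in m; the grip force is fixed at half the most; returns when the fingers have stopped.
- r.wait(seconds).
- r.ik(position, orientation): joint angles nearest the present ones, or None.
- r.read_state(): the state.
- viewer.get_image(name): name is "scene" or "top" or "wrist"; returns the picture (480x640x3 uint8, blue, green, red); there is no depth.
- viewer.camera_params(name): a dict with "fx", "fy", "cx", "cy" (pixels), "xyz" and "attitude" of the camera in the world. Camera axes: x right, y up, looking along -z (the intrinsics and any distortion apply to the point x, -y, -z); pixel columns grow to the right and rows downward; lengths in m; the calibration is good to about 2 mm. A picture is of the moment at which its call begins: read the wrist's pose just before it. camera_params takes no time and is no camera call; for the wrist camera it gives the pose at the moment of the call.
A pose or a line that the arm cannot do raises r.Unreachable and nothing moves.
- close_job(): hands the job in; it is judged then, once.
The state is a dict: "time": time; "joints": joint angles; "qvel": joint speeds; "effort": joint torques, N m; "position": TCP position; "eef_rot": TCP orientation; "contact_force": force on the tool from outside, world axes, zero at the start; "moment": the same for the moment, N m; "grip_width": finger opening in m; "finger_force": force on a finger pad.
Only numpy, scipy, OpenCV 4.12 (cv2) and the standard library are available. Lean on these libraries where they do the work, as an engineer would, in place of code of your own. Each camera call takes 0.05 s, during which the arm holds its last target. There are 200 camera calls.

TASK

Give the black plant pot its drainage layer: working from the largest dipper to the smallest, tip the clay lumps out of each steel dipper into the pot. Stand the emptied large dipper upright in the middle of the cork mat before you empty the medium one, nest the medium one in it before you empty the small one, and nest the small one last, each sitting fully down. All lumps must end up in the pot, which stays upright; leave the jar, the bottle, the bowl and the tin lid where they are.

Things in the scene. Friction and masses are not known exactly. Their poses are not given: they have to be found in the camera images.
- dip_l: LARGE steel dipper: cup, outside radius 56 mm at rim, 50 mm at foot, 52 mm high, wall 3, floor 4, about 140 g, lumps in it at the start. Origin: centre of underside, z up its axis. Blue bar handle along its -x, 10 mm wide, 12 mm high, centre line 46 mm above the underside, reaching 124 mm from the axis. 
- dip_m: MEDIUM steel dipper: cup, outside radius 45 mm at rim, 39 mm at foot, 52 mm high, wall 3, floor 4, about 100 g, lumps in it at the start. Origin: centre of underside, z up its axis. Blue bar handle along its -x, 10 mm wide, 12 mm high, centre line 60 mm above the underside, reaching 113 mm from the axis. Nested, its origin is 4 mm above the large one's.
- dip_s: SMALL steel dipper: cup, outside radius 35 mm at rim, 29 mm at foot, 52 mm high, wall 3, floor 4, about 70 g, lumps in it at the start. Origin: centre of underside, z up its axis. Blue bar handle along its -x, 10 mm wide, 12 mm high, centre line 74 mm above the underside, reaching 103 mm from the axis. Nested, its origin is 4 mm above the medium one's.
- pot: Black plastic plant pot, loose, about 0.3 kg: a round tapering pot 105 mm high, rim radius 67 mm outside, 60 mm inside, foot radius 48 mm, floor 5 mm thick. Origin: centre of its underside, z up.
- mat: Round cork mat fixed on the bench, radius 75 mm, 4 mm thick. Origin: centre of its underside.
- dip_l_grip (a point): Point on the centre line of the large dipper's handle where it is best gripped (nested, each handle clears the ones below), 101 mm from the dipper's axis along its -x and 46 mm above its underside; axes as the dipper's.
- dip_l_mouth (a point): Centre of the large dipper's mouth, on its axis 52 mm above its underside.
- dip_m_grip (a point): Point on the centre line of the medium dipper's handle where it is best gripped (nested, each handle clears the ones below), 90 mm from the dipper's axis along its -x and 60 mm above its underside; axes as the dipper's.
- dip_m_mouth (a point): Centre of the medium dipper's mouth, on its axis 52 mm above its underside.
- dip_s_grip (a point): Point on the centre line of the small dipper's handle where it is best gripped (nested, each handle clears the ones below), 80 mm from the dipper's axis along its -x and 74 mm above its underside; axes as the dipper's.
- dip_s_mouth (a point): Centre of the small dipper's mouth, on its axis 52 mm above its underside.
- lump_l0: Terracotta-coloured clay lump, knobbly, about 24 mm across, 12 g; starts in the large dipper (may be absent). Origin: its middle. It rolls when its support slopes more than about 10 degrees.
- lump_l1: Terracotta-coloured clay lump, knobbly, about 24 mm across, 12 g; starts in the large dipper (may be absent). Origin: its middle. It rolls when its support slopes more than about 10 degrees.
- lump_l2: Terracotta-coloured clay lump, knobbly, about 24 mm across, 12 g; starts in the large dipper (may be absent). Origin: its middle. It rolls when its support slopes more than about 10 degrees.
- lump_l3: Terracotta-coloured clay lump, knobbly, about 24 mm across, 12 g; starts in the large dipper (may be absent). Origin: its middle. It rolls when its support slopes more than about 10 degrees.
- lump_m0: Terracotta-coloured clay lump, knobbly, about 24 mm across, 12 g; starts in the medium dipper (may be absent). Origin: its middle. It rolls when its support slopes more than about 10 degrees.
- lump_m1: Terracotta-coloured clay lump, knobbly, about 24 mm across, 12 g; starts in the medium dipper (may be absent). Origin: its middle. It rolls when its support slopes more than about 10 degrees.
- lump_m2: Terracotta-coloured clay lump, knobbly, about 24 mm across, 12 g; starts in the medium dipper (may be absent). Origin: its middle. It rolls when its support slopes more than about 10 degrees.
- lump_s0: Terracotta-coloured clay lump, knobbly, about 24 mm across, 12 g; starts in the small dipper (may be absent). Origin: its middle. It rolls when its support slopes more than about 10 degrees.
- lump_s1: Terracotta-coloured clay lump, knobbly, about 24 mm across, 12 g; starts in the small dipper (may be absent). Origin: its middle. It rolls when its support slopes more than about 10 degrees.
- jar: Bystander: amber glass mustard jar with yellow twist cap, radius 35 mm, 110 mm high. Origin: centre of underside.
- bottle: Bystander: clear bottle, radius 34 mm, 230 mm high. Origin: centre of underside.
- bowl: Bystander: small white ceramic bowl, rim radius 48 mm, 42 mm high. Origin: centre of underside.
- tin_lid: Bystander: tin lid lying on the bench, radius 41 mm, 9 mm high. Origin: centre of underside.
There are look-alikes about, which are no part of the job. What is shaped like the dip_s but red is not meant.

How it is judged:
On the way, in this order (a step that is already met when the one before it is completed fails the run):
1. the large dipper is tipped over above the pot (angle between dip_l's own z axis and vertical above 1.2 rad and horizontal distance between dip_l_mouth and pot below 0.12 m and height (world z) of dip_l_mouth above 0.1 m), for 0.2 s.
2. the large dipper stands upright, let go, in the middle of the cork mat (horizontal distance between dip_l and mat below 0.04 m and height (world z) of dip_l below 0.01 m and angle between dip_l's own z axis and vertical below 0.08 rad and contact force between the fingers and dip_l below 0.3 N), for 0.2 s.
3. the medium dipper is tipped over above the pot (angle between dip_m's own z axis and vertical above 1.2 rad and horizontal distance between dip_m_mouth and pot below 0.12 m and height (world z) of dip_m_mouth above 0.1 m), for 0.2 s.
4. the medium dipper sits down in the large one, let go (horizontal distance between dip_m and dip_l below 0.013 m and z of dip_m in the frame of dip_l below 0.009 m and angle between dip_m's own z axis and vertical below 0.12 rad and contact force between the fingers and dip_m below 0.3 N), for 0.2 s.
5. the small dipper is tipped over above the pot (angle between dip_s's own z axis and vertical above 1.2 rad and horizontal distance between dip_s_mouth and pot below 0.12 m and height (world z) of dip_s_mouth above 0.1 m), for 0.2 s.
At the end, for the whole second after the job is handed in: all lumps inside the upright pot, below its rim; large dipper upright on the mat, axis within 40 mm of its centre; medium one seated on the large one's floor, small one on the medium one's (axes within 13 mm, seated within 5 mm, upright within 0.12 rad); all at rest (horizontal distance between each of lump_l0, lump_l1, lump_l2, lump_l3, lump_m0, lump_m1, lump_m2, lump_s0, lump_s1 and pot below 0.058 m and z of each of lump_l0, lump_l1, lump_l2, lump_l3, lump_m0, lump_m1, lump_m2, lump_s0, lump_s1 in the frame of pot below 0.095 m and horizontal distance between dip_l and mat below 0.04 m and height (world z) of dip_l below 0.01 m and angle between each of dip_l, pot's own z axis and vertical below 0.08 rad and horizontal distance between dip_m and dip_l below 0.013 m and z of dip_m in the frame of dip_l below 0.009 m and angle between each of dip_m, dip_s's own z axis and vertical below 0.12 rad and horizontal distance between dip_s and dip_m below 0.013 m and z of dip_s in the frame of dip_m below 0.009 m and height (world z) of pot below 0.008 m and linear speed of each of pot, dip_l, dip_m, dip_s below 0.02 m/s); the robot touches nothing.
It fails at once if the jar is moved more than 4 cm (distance of jar from where it was at the start of the episode above 0.04 m).
It fails at once if the bottle is moved more than 4 cm (distance of bottle from where it was at the start of the episode above 0.04 m).
It fails at once if the bowl is moved more than 4 cm (distance of bowl from where it was at the start of the episode above 0.04 m).
It fails at once if the tin lid is moved more than 4 cm (distance of tin_lid from where it was at the start of the episode above 0.04 m).
It fails at once if the pot is knocked over (angle between pot's own z axis and vertical above 0.7 rad).
Of lump_l0, lump_l1, lump_l2, lump_l3 only 2 to 4 are there at a start; the rules pass over those that are not, and their reading is None.
Of lump_m0, lump_m1, lump_m2 only 1 to 3 are there at a start; the rules pass over those that are not, and their reading is None.
Of lump_s0, lump_s1 only 1 to 2 are there at a start; the rules pass over those that are not, and their reading is None.
At some moment in a run one of pot, dip_l may be knocked a few centimetres aside while the robot is not near it.
It also fails if it takes over 200 s, if anything falls off the work surface, if the arm or the gripper's body presses on something with over 40 N, if the wrist force passes 120 N, or if a joint passes its speed limit or range.

## Working session

There is one attempt and no reset: what is moved stays moved. The work goes in short steps, each a Python script; the robot and the scene stay as the last script left them, time stands still between calls to the robot, and variables do not carry over. Pictures are saved under pics/ and viewed, at most 14 in all, crops included, and the job is handed in when it is done.

```bash
ls; mkdir -p pics
python3 - <<'E'
from bench import r,eoat,viewer
import cv2
for n in("scene","top"):
    print(n,viewer.camera_params(n)); cv2.imwrite(f"pics/{n}0.png",viewer.get_image(n))
s=r.read_state();print(s["time"],s["eef_rot"],s["grip_width"],viewer.camera_params("wrist"))
E
```

```text
pics
scene {'fx': 568.5137699378315, 'fy': 568.5137699378315, 'cx': 314.27283526023626, 'cy': 239.9731171896944, 'xyz': array([ 1.19598415, -0.29683381,  1.19671619]), 'attitude': array([ 0.56655375, -0.00697539,  1.15399225])}
top {'fx': 616.2237678255011, 'fy': 616.2237678255011, 'cx': 314.1441183384099, 'cy': 236.97843837374265, 'xyz': array([0.46031196, 0.02865457, 1.227302  ]), 'attitude': array([ 0.09476033, -0.01220874, -1.54763043])}
0.1 [-3.13989925e+00  1.55225554e-05  2.88771738e-01] 0.0939323303670884 {'fx': 386.36793447905166, 'fy': 386.36793447905166, 'cx': 313.88882310022876, 'cy': 237.52745137000468, 'xyz': array([ 0.26206949, -0.60091438,  0.38423443]), 'attitude': array([-0.27710834,  0.00192728, -1.28109388])}
```

View pics/scene0.png

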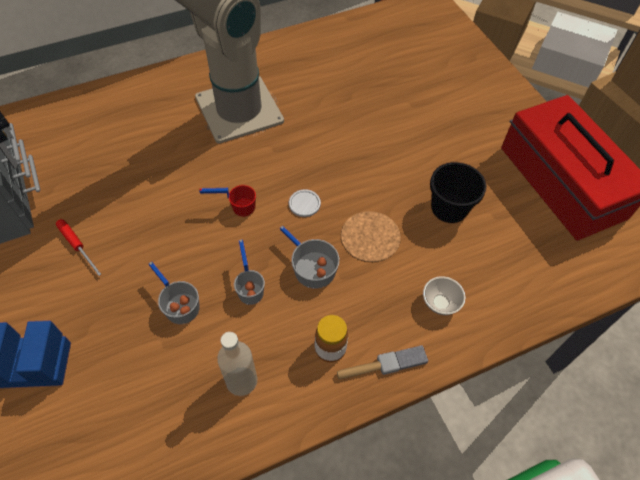

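View pics/top0.png

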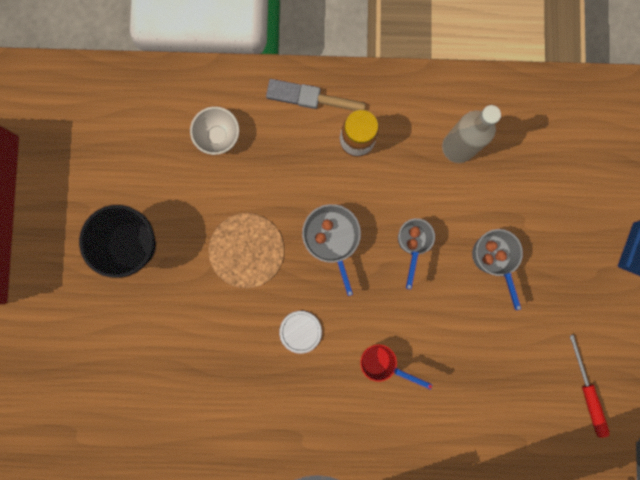

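Candidates (top view): large dipper (331,233), small steel (416,236), medium (498,252), red small look-alike (379,363) which is not meant. Pot is at (118,241), mat (246,250), jar (359,133), bottle (470,135), bowl (215,131), tin lid (301,332). By size and colour I choose the three steel ones; now measuring.

```bash
cat > h.py <<'E'
from bench import r,eoat,viewer,close_job
import numpy as np, cv2
from scipy.spatial.transform import Rotation as R
from scipy.optimize import least_squares
def RM(e): return R.from_euler('xyz',e).as_matrix()
def rays(cam,uv):
    uv=np.atleast_2d(np.asarray(uv,float)); d=np.c_[(uv[:,0]-cam['cx'])/cam['fx'],-(uv[:,1]-cam['cy'])/cam['fy'],-np.ones(len(uv))]
    return np.array(cam['xyz']), d@RM(cam['attitude']).T
def plane(cam,uv,z):
    o,d=rays(cam,uv); return o+d*((z-o[2])/d[:,2])[:,None]
def tri(c1,p1,c2,p2):
    o1,d1=rays(c1,p1);o2,d2=rays(c2,p2);d1=d1[0];d2=d2[0]
    s,*_=np.linalg.lstsq(np.c_[d1,-d2],o2-o1,rcond=None); a=o1+d1*s[0];b=o2+d2*s[1]
    return (a+b)/2,np.linalg.norm(a-b)
def project(cam,P):
    p=(np.atleast_2d(P)-cam['xyz'])@RM(cam['attitude']); return np.c_[cam['cx']-cam['fx']*p[:,0]/p[:,2],cam['cy']+cam['fy']*p[:,1]/p[:,2]]
def circ(P):
    f=lambda q:np.hypot(P[:,0]-q[0],P[:,1]-q[1])-q[2]
    s=least_squares(f,[*P[:,:2].mean(0),.05],loss='soft_l1',f_scale=.001); return s.x,np.sqrt(np.mean(s.fun**2))
def blobs(m,amin):
    cs,_=cv2.findContours(m.astype(np.uint8),cv2.RETR_EXTERNAL,cv2.CHAIN_APPROX_NONE)
    return [c[:,0] for c in cs if cv2.contourArea(c)>amin]
def blue(hsv): return cv2.inRange(hsv,(105,130,60),(130,255,255))
def steel(hsv): return cv2.morphologyEx(cv2.inRange(hsv,(0,0,40),(180,75,215)),cv2.MORPH_OPEN,np.ones((3,3)))
def black(hsv): return cv2.morphologyEx(cv2.inRange(hsv,(0,0,0),(180,255,48)),cv2.MORPH_OPEN,np.ones((5,5)))
def shot(n,save=None):
    c=viewer.camera_params(n); im=viewer.get_image(n)
    if save: cv2.imwrite(f'pics/{save}.png',im)
    return c,im,cv2.cvtColor(im,cv2.COLOR_BGR2HSV)
E
python3 - <<'E'
from h import *
ct,_,ht=shot('top'); cs,_,hs=shot('scene')
def stats(c):
    (x,y),(w,h),a=cv2.minAreaRect(c); return np.array([x,y]),max(w,h),min(w,h)
for n,h in(('top',ht),('scene',hs)):
  print(n,'blue',[ (np.round(s[0]),round(s[1]),round(s[2])) for s in map(stats,blobs(blue(h),40))])
for c in blobs(steel(ht),300):
    for z in(.052,): q,e=circ(plane(ct,c,z)); print('steel',c.mean(0).round(),q.round(4),round(e,4))
for c in blobs(black(ht),1500):
    q,e=circ(plane(ct,c,.105)); print('black',c.mean(0).round(),q.round(4),round(e,4))
m=cv2.inRange(ht,(5,40,110),(25,160,255)); 
print('hsv mat',ht[250,246],'wood',ht[400,150],'pot',ht[241,118],'steel',ht[240,345])
B=[blobs(blue(h),40) for h in (ht,hs)]
for ct_ in B[0]:
    for cs_ in B[1]:
        p,g=tri(ct,stats(ct_)[0],cs,stats(cs_)[0])
        if g<.006 and -.01<p[2]<.12: print('handle mid',stats(ct_)[0].round(),stats(cs_)[0].round(),p.round(4),round(g,4))
E
```

```text
top blue [(array([412., 378.]), 35, 4), (array([512., 290.]), 35, 5), (array([344., 276.]), 31, 4), (array([412., 268.]), 33, 5), (array([630., 248.]), 51, 19)]
scene blue [(array([ 34., 353.]), 70, 63), (array([159., 274.]), 26, 4), (array([243., 256.]), 29, 3), (array([290., 236.]), 23, 3), (array([214., 190.]), 26, 4)]
steel [300. 331.] [0.3924 0.039  0.0395] 0.0006
steel [498. 253.] [ 0.5519 -0.3364  0.0455] 0.0019
steel [415. 236.] [ 0.5799 -0.1808  0.0324] 0.01
steel [331. 233.] [ 0.5812 -0.0158  0.0551] 0.0006
steel [214. 130.] [0.7761 0.2159 0.0467] 0.0006
steel [472. 133.] [ 0.7795 -0.2823  0.05  ] 0.0134
steel [293.  93.] [0.8544 0.0633 0.0391] 0.0122
steel [612.  31.] [ 0.999  -0.5673  0.067 ] 0.0086
steel [323.  27.] [0.9903 0.0087 0.0868] 0.016
steel [133.  24.] [1.4092 0.3923 0.476 ] 0.0553
black [118. 241.] [0.5517 0.3764 0.0651] 0.0019
hsv mat [ 15 133 177] wood [ 14 160 153] pot [ 0 41 25] steel [ 20  10 149]
handle mid [412. 378.] [214. 190.] [ 0.3135 -0.1685  0.075 ] 0.0005
handle mid [512. 290.] [159. 274.] [ 0.4803 -0.3591  0.0592] 0.0026
handle mid [344. 276.] [290. 236.] [ 0.4989 -0.0426  0.0503] 0.0011
handle mid [412. 268.] [243. 256.] [ 0.5169 -0.1677  0.0689] 0.0022
```

Run:
```python
from h import *
im=viewer.get_image('top')
cv2.imwrite('pics/crop1.png',cv2.resize(im[180:400,280:560],None,fx=2.8,fy=2.7))
```

```text
(no output)
```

View pics/crop1.png

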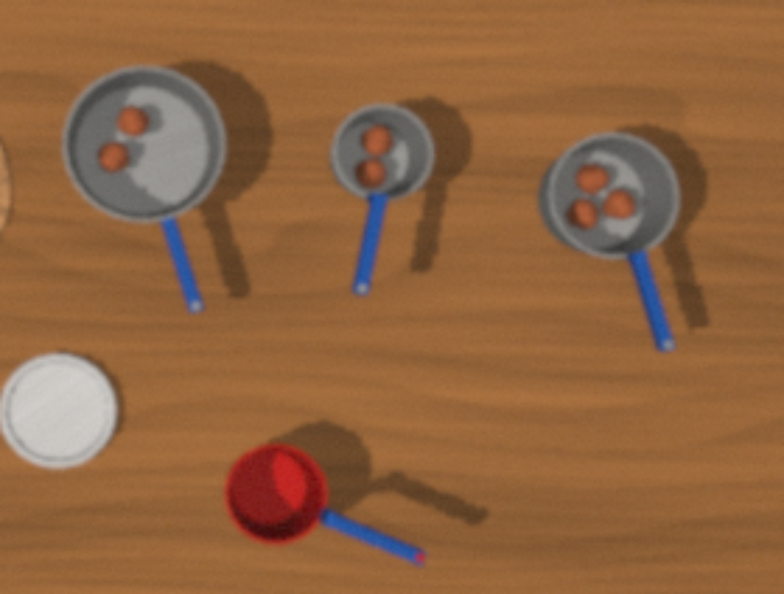

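The crop confirms the choice: large (2 lumps), small (2) and medium (3) are all steel, and the red cup with blue handle is left alone. Measured rim radii are 55, 45.5 and about 33 mm and handle heights 50, 59 and 69 mm, which agree with the text. Next I check which grasp tilts and tipping poses the arm can do.

```bash
cat >> h.py <<'E'
D={'l':dict(rim=.056,foot=.050,hz=.046,gx=.101),'m':dict(rim=.045,foot=.039,hz=.060,gx=.090),'s':dict(rim=.035,foot=.029,hz=.074,gx=.080)}
GO=r.grasp_offset
def G(t,s):  # tool in dipper frame: z tilted t towards the cup from straight down, y=s*dipper y
    z=np.array([np.sin(t),0,-np.cos(t)]);y=np.array([0,s,0.]);return np.c_[np.cross(y,z),y,z]
def tool(k,p,Rd,t,s):
    d=D[k]; RT=Rd@G(t,s); g=np.asarray(p)+Rd@[-d['gx'],0,d['hz']]
    return g+RT[:,2]*GO, R.from_matrix(RT).as_euler('xyz')
def tipped(k,pot,psi,phi,zmin=.125,back=.02):
    """dipper pose rolled phi about its handle with lower lip `back` short of pot centre and lowest cup point at zmin"""
    d=D[k]; Rd=RM([phi,0,psi]); a=np.linspace(0,2*np.pi,73)
    ring=lambda q,z:np.c_[q*np.cos(a),q*np.sin(a),0*a+z]
    sg=np.sign(phi) if phi else 1
    lip=Rd@[0,-sg*d['rim'],.052]; out=RM([0,0,psi])@[0,-sg,0]
    p=np.r_[np.asarray(pot)[:2]-back*out[:2]-lip[:2],0]
    low=(np.r_[ring(d['rim'],.052),ring(d['foot'],0)]@Rd.T)[:,2].min(); p[2]=zmin-low
    return p,Rd
E
python3 - <<'E'
from h import *
from itertools import product
np.set_printoptions(precision=2,suppress=True)
pot=[.5517,.3764]; rad=np.radians
grasp={'l':([.5812,-.0158,0],18),'m':([.552,-.336,0],18),'s':([.578,-.181,0],-12)}
mat=[.55,.13,.004]
for t in(0,20,40):
  for s in(1,-1):
    g=''.join(k+('1' if r.ik(*tool(k,p,RM([0,0,rad(y)]),rad(t),s)) is not None else '0') for k,(p,y) in grasp.items())
    m=[y for y in range(-90,91,30) if r.ik(*tool('l',mat,RM([0,0,rad(y)]),rad(t),s)) is not None]
    ok=[(psi,phi) for psi,phi in product(range(-90,121,30),(-115,115)) if all(r.ik(*tool('l',*tipped('l',pot,rad(psi),rad(f)),rad(t),s)) is not None for f in(0.01*phi,phi*.5,phi*.8,phi))]
    print(t,s,g,'mat',m,'tip',ok)
E
```

```text
0 1 l1m1s1 mat [-90, -60, -30, 0, 30, 60, 90] tip [(-90, 115), (-60, 115), (30, -115), (30, 115), (60, -115), (90, -115), (120, -115)]
0 -1 l1m1s1 mat [-90, -60, -30, 0, 30, 60, 90] tip [(-90, 115), (-60, 115), (30, -115), (30, 115), (60, -115), (90, -115), (120, -115)]
20 1 l1m1s1 mat [-90, -60, -30, 0, 30, 60, 90] tip [(-90, 115), (-60, 115), (0, -115), (30, -115), (30, 115), (60, -115), (60, 115)]
20 -1 l1m1s1 mat [-90, -60, -30, 0, 30, 60, 90] tip [(-90, 115), (-60, 115), (0, -115), (30, -115), (30, 115), (60, -115), (60, 115)]
40 1 l0m1s0 mat [-90, -60, -30, 60, 90] tip [(-60, 115), (-30, 115), (0, -115), (30, -115), (60, 115), (90, 115), (120, -115)]
40 -1 l0m1s0 mat [-90, -60, -30, 60, 90] tip [(-60, 115), (-30, 115), (0, -115), (30, -115), (60, 115), (90, 115)]
```

```bash
cat >> h.py <<'E'
def handle(cam,hsv,k,near):
    """centre line of blue handle nearest `near`(world xy): (mid, yaw of +x, tip), on the plane of its top face"""
    best=None
    for c in blobs(blue(hsv),30):
        P=plane(cam,c,D[k]['hz']+.006)[:,:2]; m=np.array(cv2.minAreaRect((P*1e3).astype(np.float32))[0])/1e3
        if best is None or np.hypot(*(m-near))<np.hypot(*(best[0]-near)): best=(m,P)
    m,P=best; vx,vy,x0,y0=cv2.fitLine((P*1e3).astype(np.float32),cv2.DIST_L2,0,.01,.01)[:,0]; v=np.array([vx,vy])
    if v[0]<0: v=-v   # handles point towards -x
    t=(P-m)@v
    return m,np.arctan2(v[1],v[0]),m+v*t.min(),m+v*t.max()
def rim(cam,hsv,k,near,z):
    best=None
    for c in blobs(cv2.morphologyEx(steel(hsv),cv2.MORPH_OPEN,np.ones((5,5))),200):
        h=cv2.convexHull(c)[:,0]; m=np.zeros(hsv.shape[:2],np.uint8); cv2.fillPoly(m,[h],1); h=blobs(m,10)[0]
        q,e=circ(plane(cam,h,z)); d=np.hypot(*(q[:2]-near))
        if best is None or d<best[2]: best=(q,e,d)
    return best
def potpos(cam,hsv,near=(.55,.376)):
    best=None
    for c in blobs(black(hsv),1200):
        h=cv2.convexHull(c)[:,0]; m=np.zeros(hsv.shape[:2],np.uint8); cv2.fillPoly(m,[h],1)
        q,e=circ(plane(cam,blobs(m,10)[0],.105))
        if best is None or np.hypot(*(q[:2]-near))<np.hypot(*(best[0][:2]-near)): best=(q,e)
    return best
E
python3 - <<'E'
from h import *
np.set_printoptions(precision=4,suppress=True)
c,im,h=shot('top')
for k,n in(('l',(.581,-.016)),('m',(.552,-.336)),('s',(.58,-.181))):
    q=rim(c,h,k,n,.052); H=handle(c,h,k,np.array(n)-[.09,0])
    print(k,'rim',q[0],q[1],'handle',H[0],np.degrees(H[1]),'tip dist',np.hypot(*(H[2]-q[0][:2])),'yaw axis',np.degrees(np.arctan2(*(q[0][:2]-H[0])[::-1])))
print(potpos(c,h))
cs,_,hs=shot('scene')
# pot rim height: left/right extremes of rim in scene; mat by texture
g=cv2.inRange(h,(10,90,150),(20,150,255)); 
m=np.zeros_like(g);m[200:300,195:295]=g[200:300,195:295]
m=cv2.morphologyEx(cv2.morphologyEx(m,cv2.MORPH_CLOSE,np.ones((5,5))),cv2.MORPH_OPEN,np.ones((9,9)))
for b in blobs(m,1000): print('mat',circ(plane(c,cv2.convexHull(b)[:,0],.004)))
k=black(hs); 
for b in blobs(k,600): print('scene black',b.min(0),b.max(0))
print('pred pot rim in scene',project(cs,[[.5517,.3764,.105],[.5517,.3764,0]]), 'mat',project(cs,[[.55,.13,.004]]))
q=rim(c,h,'l',(.581,-.016),.052)[0]
t,y=tool('l',[q[0],q[1],0],RM([0,0,.31]),np.radians(20),1)
for s in(1,-1): print(r.ik(*tool('l',[q[0],q[1],.08],RM([0,0,.31]),np.radians(20),s)))
E
```

```text
l rim [ 0.5812 -0.0156  0.0555] 0.0007146080392226217 handle [ 0.4986 -0.0421] 18.330769 tip dist 0.1156511344585508 yaw axis 17.77909489677715
m rim [ 0.5519 -0.3364  0.0458] 0.0018255599587540246 handle [ 0.4789 -0.3583] 16.176788 tip dist 0.10969619380361346 yaw axis 16.70593787742868
s rim [ 0.5794 -0.1792  0.0342] 0.0017524305118962692 handle [ 0.5161 -0.1668] -10.961191 tip dist 0.0958178641661165 yaw axis -11.070867982068068
(array([0.5518, 0.3761, 0.0657]), np.float64(0.0016742330799272538))
mat (array([0.5474, 0.1525, 0.0754]), np.float64(0.0006967022713525157))
scene black [548 313] [618 370]
scene black [431 163] [484 222]
scene black [227   2] [255  37]
pred pot rim in scene [[456.6956 182.6261]
 [447.8548 207.8038]] mat [[362.6021 238.5447]]
[ 0.8489  0.7139 -1.0585  2.3337  1.5362  0.4929  0.4719]
[ 0.8489  0.7139 -1.0585  2.3337  1.5362  0.4929 -2.6697]
```

Top view agrees: rims within 1–2 mm, yaw from the handle and from the axis within 0.6°, mat radius 75 mm at (0.547, 0.153). I'll hover over the large handle and check it from close by.

Run:
```python
from h import *
np.set_printoptions(precision=4,suppress=True)
T=np.radians(20); yaw=np.radians(18)
p=np.array([.5812,-.0156,.12]); s=1
r.reach(*tool('l',p,RM([0,0,yaw]),T,s))
st=r.read_state(); print(st['time'],st['joints'],st['position'])
c,im,h=shot('wrist','w1'); H=handle(c,h,'l',(.4986,-.0421)); print(H[0],np.degrees(H[1]),H[2],H[3])
# two-view height of the tip end: wrist vs top
ct,_,ht=shot('top')
def tipblob(cam,hsv,near):
    bs=[b for b in blobs(blue(hsv),30)]; return min(bs,key=lambda b:np.hypot(*(plane(cam,b,.052)[:,:2].mean(0)-near)))
mw=np.array(cv2.minAreaRect(tipblob(c,h,(.4986,-.0421)))[0]);mt=np.array(cv2.minAreaRect(tipblob(ct,ht,(.4986,-.0421)))[0])
print('tri',tri(c,mw,ct,mt), mw)
```

```text
2.675 [ 0.7812  0.5321 -0.8851  2.2964  1.1302  0.3169  0.8619] [ 0.4915 -0.0458  0.1483]
[ 0.4948 -0.0439] 18.211683 [ 0.461 -0.055] [ 0.5286 -0.0328]
tri (array([ 0.504 , -0.0413,  0.031 ]), np.float64(0.000843467986267205)) [316.  197.5]
```

View pics/w1.png

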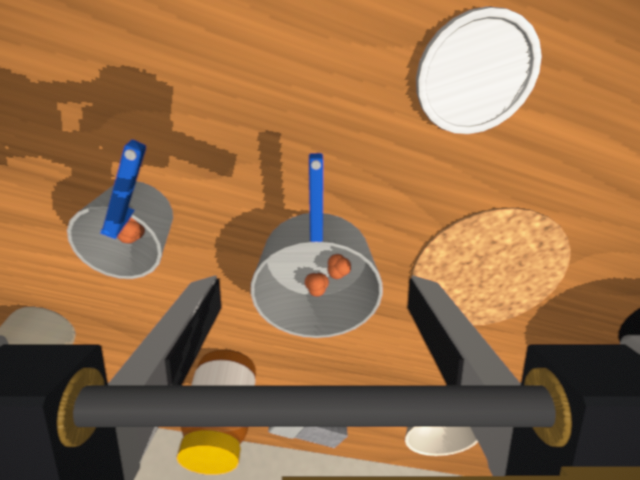

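The close view shows the handle from tip (316,160) to rim (316,240), the large cup at (316,290) with two lumps, and the small cup at left. The handle line gives axis (0.579, -0.016) and yaw 18.2°, in agreement. I grasp and lift.

```bash
cat >> h.py <<'E'
T=np.radians(20)
def go(k,p,Rd,s=1,v=.12): q,e=tool(k,p,Rd,T,s); r.servo_line(q,rot=e,max_speed=v)
def flat(y): return RM([0,0,y])
E
python3 - <<'E'
from h import *
np.set_printoptions(precision=4,suppress=True)
y=np.radians(18.2); p=np.array([.5798,-.0158,0.])
eoat.move_gripper(.045)
go('l',p+[0,0,.06],flat(y)); go('l',p+[0,0,.001],flat(y),v=.06)
print(r.read_state()['contact_force'])
eoat.move_gripper(0); st=r.read_state(); print(st['grip_width'],st['finger_force'],st['contact_force'])
go('l',p+[0,0,.03],flat(y),v=.05); go('l',p+[0,0,.2],flat(y))
st=r.read_state(); print(st['time'],st['grip_width'],st['finger_force'],st['contact_force'],st['joints'])
shot('scene','s1'); c,im,h=shot('wrist'); im2=shot('scene')[1]
cv2.imwrite('pics/g1.png',np.hstack([cv2.resize(im,(400,300)),cv2.resize(im2[120:330,180:460],(400,300))]))
E
```

```text
[-0.276  -0.4737 -0.7493]
0.01000448108310373 29.998910129070282 [-0.5026 -0.5147  1.1192]
8.675 0.00958458588894546 29.99884843826294 [-0.7712  0.0789 -1.4774] [ 1.0345  0.4607 -1.2085  2.1962  0.7308  0.5249  1.2312]
```

View pics/g1.png

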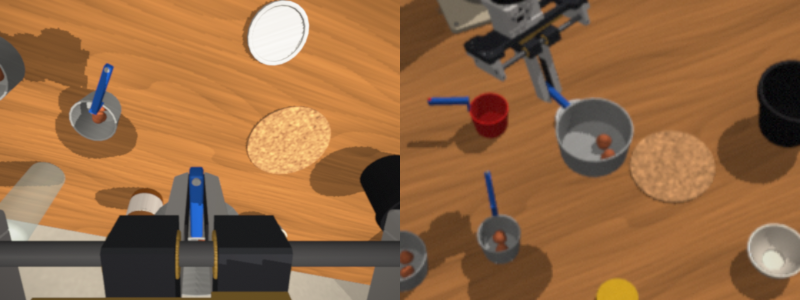

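Held level, lumps still in the cup (handle up to the left, mat at right). J3 is close to its limit, so I check the pour poses before going on.

Run:
```python
from h import *
np.set_printoptions(precision=2,suppress=True)
c,_,h=shot('top'); print(potpos(c,h))
pot=[.552,.376]; rad=np.radians
for psi in(10,20,30,40,50,60):
    print(psi,[ (f,r.ik(*tool('l',*tipped('l',pot,rad(psi),rad(f),.16,.03),T,1))) for f in(1,100)])
```

```text
(array([0.55, 0.38, 0.07]), np.float64(0.0017261324071302338))
10 [(1, array([-0.64,  0.54, -0.48,  1.9 ,  0.85,  0.68,  0.05])), (100, None)]
20 [(1, array([-0.59,  0.49, -0.48,  1.99,  0.85,  0.57,  0.23])), (100, array([ 0.68,  1.73, -1.24,  2.11, -1.03,  0.36,  2.86]))]
30 [(1, array([-0.46,  0.47, -0.57,  2.06,  0.87,  0.49,  0.41])), (100, array([ 0.6 ,  1.55, -1.06,  1.95, -0.85,  0.73,  2.61]))]
40 [(1, array([-0.3 ,  0.47, -0.69,  2.1 ,  0.87,  0.45,  0.63])), (100, array([ 0.62,  1.65, -1.23,  1.78, -0.38,  0.86,  2.1 ]))]
50 [(1, array([-0.06,  0.52, -0.91,  2.12,  0.91,  0.47,  0.83])), (100, array([ 0.54,  1.62, -1.2 ,  1.59, -0.32,  1.14,  2.01]))]
60 [(1, array([ 0.1 ,  0.57, -1.04,  2.12,  0.86,  0.5 ,  1.12])), (100, array([ 0.43,  1.58, -1.14,  1.39, -0.33,  1.42,  1.98]))]
```

The roll pour needs a nearly horizontal upper arm (J2≈1.6). I look for a higher pose: tipping forward, with the handle rising and the cup hanging.

```bash
cat >> h.py <<'E'
def tip(k,pot,psi,a,th,zmin=.14,back=.03):
    """dipper yaw psi, tipped th so that its z leans along direction a (in its own frame)"""
    d=D[k]; Rd=flat(psi)@R.from_rotvec(th*np.array([-np.sin(a),np.cos(a),0])).as_matrix(); b=np.linspace(0,2*np.pi,73)
    ring=lambda q,z:np.c_[q*np.cos(b),q*np.sin(b),0*b+z]
    lip=Rd@[d['rim']*np.cos(a),d['rim']*np.sin(a),.052]; out=np.array([np.cos(psi+a),np.sin(psi+a)])
    p=np.r_[np.asarray(pot)[:2]-back*out-lip[:2],0]
    p[2]=zmin-(np.r_[ring(d['rim'],.052),ring(d['foot'],0)]@Rd.T)[:,2].min()
    return p,Rd
LO=np.array([-3.06,-.37,-1.25,.18,-1.1,.23,-2.94]);HI=np.array([3.06,2.12,1.32,2.47,4.24,1.98,2.94])
E
python3 - <<'E'
from h import *
np.set_printoptions(precision=2,suppress=True)
pot=[.552,.376]; rad=np.radians; out=[]
for psi in range(-180,180,20):
  for a in(-60,-30,0,30,60):
    J=[r.ik(*tool('l',*tip('l',pot,rad(psi),rad(a),rad(f)),T,1)) for f in(1,50,105)]
    if all(j is not None for j in J):
        m=min(min((j-LO).min(),(HI-j).min()) for j in J); out.append((np.abs(J[0]-J[2]).sum(),m,psi,a,J[2],J[0]))
out.sort(key=lambda o:o[0])
for o in out[:14]: print(*o)
E
```

```text
3.394358671934013 0.050133339901061946 -120 60 [-0.07  1.57 -0.91  0.49 -0.57  1.93 -0.72] [-0.75  1.17 -0.38  0.5   0.37  1.84 -1.45]
4.21058712661706 0.08925526244920623 -80 30 [-0.05  1.38 -0.7   0.71 -0.66  1.89 -0.11] [-0.79  0.97 -0.53  1.02  0.6   1.56 -1.1 ]
4.525127447320218 0.03904758882894743 120 0 [-1.13  1.11  0.04  1.21  1.06  1.9   2.29] [ 0.32  1.05 -1.21  1.35  0.65  1.28  2.87]
4.557993120133579 0.011024301859769103 -160 -60 [-1.4   1.58  1.14  0.89  0.35  1.58 -2.48] [-0.47  1.27 -0.16  0.25  0.11  1.97 -1.74]
4.707036713676402 0.38356047838136353 -60 0 [ 0.27  1.2  -0.84  1.36 -0.67  1.32  0.56] [-0.78  0.9  -0.59  1.21  0.71  1.43 -0.92]
4.787472568669953 0.21948866704017633 -100 30 [ 0.16  1.24 -0.69  1.19 -0.79  1.45  0.08] [-0.8   1.12 -0.43  0.63  0.49  1.76 -1.21]
5.147055470219043 0.2011519054961015 -40 0 [ 0.06  1.3  -0.78  0.94 -0.55  1.78  0.43] [-0.72  0.78 -0.69  1.55  0.82  1.25 -0.81]
5.160384603421978 0.07078579481532876 100 30 [-1.02  1.01 -0.33  1.73  1.35  1.91  1.4 ] [ 0.4   0.96 -1.18  1.56  0.65  1.04  2.5 ]
5.322029777272606 0.0641136554605597 60 60 [-1.12  1.12 -0.2   1.75  1.25  1.92  0.78] [ 0.43  0.75 -1.15  1.99  0.93  0.65  1.41]
5.370149837719279 0.05530919968067982 80 30 [-1.17  1.1   0.04  1.34  1.01  1.9   1.66] [ 0.49  0.85 -1.19  1.85  0.75  0.8   2.  ]
5.422369031776757 0.21807966965510994 -20 -30 [ 0.37  1.24 -0.92  1.5  -0.61  1.25  1.1 ] [-0.67  0.7  -0.71  1.73  0.91  1.07 -0.59]
5.982597897046454 0.10235378793248273 40 60 [-1.29  1.22  0.22  1.35  0.88  1.88  1.15] [ 0.19  0.54 -0.9   2.16  1.01  0.45  0.82]
6.013494638883791 0.0020015766328365103 120 30 [-0.86  0.99 -0.56  2.08  1.66  1.98  1.23] [ 0.25  1.09 -1.2   1.23  0.66  1.32  2.89]
6.271564493355847 0.03944380197697206 80 60 [-1.03  1.11 -0.33  2.11  1.55  1.94  0.52] [ 0.42  0.88 -1.17  1.75  0.75  0.83  2.02]
```

```bash
cat >> h.py <<'E'
def show(m=''):
    s=r.read_state(); print(m,round(s['time'],1),np.round(s['joints'],2),'F',np.round(s['contact_force'],1),'w',round(s['grip_width'],4))
E
python3 - <<'E'
from h import *
pot=[.552,.376]; psi=np.radians(-60); y=np.radians(18.2)
p1,R1=tip('l',pot,psi,0,.01,.16); print(p1)
try:
    p0=np.array([.5798,-.0158,.2]); a=p0*.5+p1*.5
    go('l',a,flat((y+psi)/2),v=.12); show('half')
    go('l',p1,R1,v=.12); show('at pot')
except r.Unreachable as e: print('unreach',e); show()
cv2.imwrite('pics/s2.png',viewer.get_image('scene'))
E
```

```text
[0.5087414  0.45092609 0.16049999]
half 11.5 [-0.25  0.46 -0.74  2.06  0.9   0.86 -0.38] F [-0.5 -0.3 -1.8] w 0.0098
at pot 14.0 [-0.79  0.88 -0.56  1.19  0.69  1.45 -0.89] F [-0.2  0.3 -1.8] w 0.0095
```

View pics/s2.png

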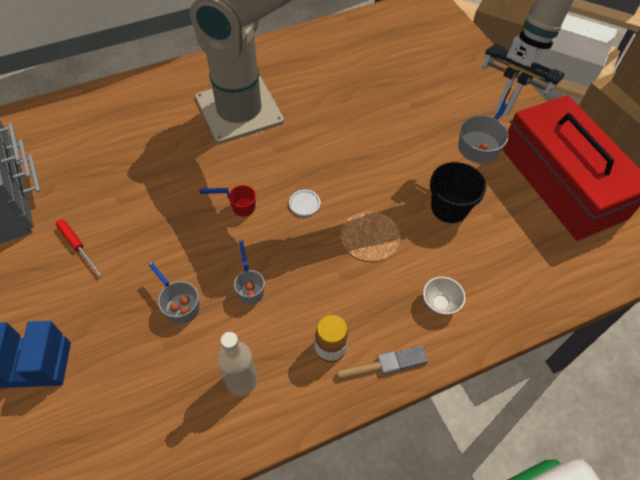

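The cup hangs level at (484,138), just behind the pot and clear of the toolbox. Now I tip it in steps.

```bash
cat >> h.py <<'E'
def pour(k,pot,psi,a=0,ths=(25,50,70,85,95,105),zmin=.14,back=.03,hold=1.0):
    for th in ths:
        try: go(k,*tip(k,pot,psi,a,np.radians(th),zmin,back),v=.06 if th>60 else .1)
        except r.Unreachable as e: print('unreach at',th,e); return th
        show(th)
    r.wait(hold)
E
python3 - <<'E'
from h import *
c,_,h=shot('top'); print(potpos(c,h))
pour('l',[.552,.376],np.radians(-60))
a=viewer.get_image('scene');b=viewer.get_image('top')
cv2.imwrite('pics/s3.png',np.hstack([cv2.resize(a[60:300,360:640],(400,343)),cv2.resize(b[140:340,40:273],(400,343))]))
E
```

```text
(array([0.55162856, 0.37456261, 0.06497547]), np.float64(0.0022595535860357612))
25 14.7 [-0.46  0.78 -0.77  1.34  0.47  1.18 -0.71] F [-0.9  0.4 -2.4] w 0.0095
50 15.4 [-0.06  0.83 -1.03  1.43  0.23  1.02 -0.42] F [-1.2  0.6 -1.4] w 0.0098
70 16.3 [ 0.19  1.   -1.19  1.46  0.05  0.99 -0.16] F [-0.2  0.5 -2.1] w 0.0096
85 17.0 [ 0.3   1.15 -1.22  1.44 -0.12  1.03  0.06] F [-0.4  0.3 -1.2] w 0.0096
95 17.6 [ 0.35  1.26 -1.22  1.41 -0.22  1.1   0.18] F [-0.7 -0.  -1.1] w 0.0098
105 18.2 [ 0.38  1.37 -1.22  1.36 -0.3   1.19  0.28] F [ 0.2 -0.2 -1.8] w 0.0097
```

View pics/s3.png

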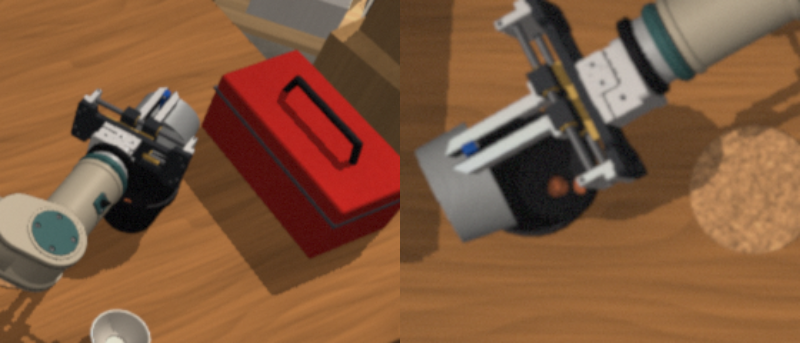

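Both lumps show inside the pot (right picture, about (558,185) and (580,185)); the cup is empty. I return it upright and place it on the mat.

```bash
cat >> h.py <<'E'
MAT=np.array([.5474,.1525])
def unpour(k,pot,psi,zmin=.15,back=.03):
    for th in (95,80,60,40,20,.5): go(k,*tip(k,pot,psi,0,np.radians(th),zmin,back),v=.12)
    return tip(k,pot,psi,0,np.radians(.5),zmin,back)[0]
E
python3 - <<'E'
from h import *
psi=np.radians(-60); pot=[.552,.376]
p=unpour('l',pot,psi); show('up')
tgt=np.r_[MAT,.004]; y=0.
go('l',np.r_[(p[:2]+MAT)/2,.17],flat((psi+y)/2)); go('l',tgt+[0,0,.10],flat(y)); show('above')
go('l',tgt+[0,0,.012],flat(y),v=.08); go('l',tgt+[0,0,.001],flat(y),v=.02); show('down')
c,im,h=shot('wrist','w2'); print(rim(c,h,'l',MAT,.056)[:2], np.degrees(handle(c,h,'l',MAT-[.08,0])[1]))
E
```

```text
up 22.3 [-0.88  0.86 -0.37  1.21  0.56  1.37 -0.82] F [ 0.5 -0.1 -2. ] w 0.0095
above 25.8 [-0.27  0.44 -0.33  2.37  1.43  0.32 -0.36] F [ 0.9  0.5 -1.7] w 0.0094
down 27.8 [-0.18  0.73 -0.49  2.44  2.08  0.56 -1.01] F [-1.7 -0.4  2.2] w 0.0101
(array([0.50270197, 0.15128785, 0.06027996]), np.float64(0.02382333689728109)) 0.19703808
```

Run:
```python
from h import *
np.set_printoptions(precision=4,suppress=True)
eoat.move_gripper(.03); r.wait(.3); show('open')
tgt=np.r_[MAT,.005]
go('l',tgt+[0,0,.12],flat(0),v=.1); show('up')
# towards the medium dipper, out of the view
pm=np.array([.5519,-.3364,.14]); y=np.radians(16.5)
go('m',pm,flat(y),v=.25); show('over m')
c,im,h=shot('wrist'); H=handle(c,h,'m',(.4789,-.3583)); print('m handle wrist',H[0],np.degrees(H[1]),H[2],'axis',H[2]+.113*np.array([np.cos(H[1]),np.sin(H[1])]))
c,im2,h=shot('top'); q=rim(c,h,'l',MAT,.056); print('l rim',q[0],q[1],np.degrees(handle(c,h,'l',MAT-[.08,0])[1])); print('pot',potpos(c,h))
mm=cv2.inRange(h,(3,150,60),(12,255,255)); 
cs,im3,_=shot('scene')
cv2.imwrite('pics/s4.png',np.hstack([cv2.resize(im,(400,300)),cv2.resize(im2[130:340,60:340],(400,300))]))
```

```text
open 28.7 [-0.18  0.73 -0.49  2.44  2.08  0.56 -1.01] F [ 0.  -0.6  0.1] w 0.0299
up 30.0 [-0.29  0.38 -0.3   2.35  1.2   0.31 -0.12] F [ 0.3 -0.4 -0.1] w 0.0299
over m 33.0 [ 1.5   0.8  -1.2   1.89  0.74  0.75  1.88] F [ 0.8 -0.1 -0.5] w 0.0301
m handle wrist [ 0.4806 -0.3598] 16.615128 [ 0.4492 -0.3692] axis [ 0.5575 -0.3369]
l rim [0.549  0.1517 0.0554] 0.0005790621296313858 0.65323853
pot (array([0.5518, 0.3761, 0.0655]), np.float64(0.001413386887316665))
```

View pics/s4.png

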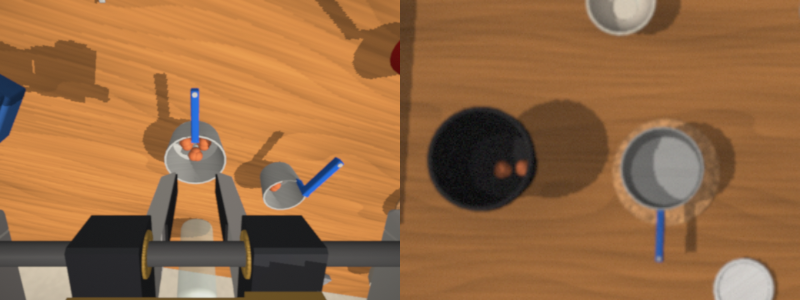

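Large dipper stands at (660,165 in the crop), measured at (0.549, 0.152), centred on the mat; two lumps in the pot. The gripper is over the medium handle (195,115), with three lumps in the cup. Next: grasp and pour the medium one.

Run:
```python
from h import *
np.set_printoptions(precision=4,suppress=True)
k='m'; p=np.array([.554,-.3378,0]); y=np.radians(16.6)
eoat.move_gripper(.045)
go(k,p+[0,0,.07],flat(y)); go(k,p+[0,0,.001],flat(y),v=.06)
eoat.move_gripper(0); show('grip')
go(k,p+[0,0,.03],flat(y),v=.05); go(k,p+[0,0,.2],flat(y)); show('lift')
c,_,h=shot('top'); po,_=potpos(c,h); print('pot',po); q=rim(c,h,'l',MAT,.056); print('l',q[0])
pot=po[:2]; psi=np.radians(-60); p1,R1=tip(k,pot,psi,0,.01,.17)
p0=p+[0,0,.2]
try:
    for f in(.35,.7,1): go(k,p0*(1-f)+p1*f,flat(y*(1-f)+psi*f),v=.15); show(f)
except r.Unreachable as e: print('unreach',e)
a=viewer.get_image('scene');cv2.imwrite('pics/s5.png',a)
```

```text
grip 36.2 [ 1.36  0.94 -0.93  1.97  1.01  0.48  1.71] F [-1.   0.2  0.7] w 0.0099
lift 38.5 [ 1.52  0.71 -1.21  1.81  0.57  0.83  2.01] F [ 0.  -0.3 -0.6] w 0.0098
pot [0.5519 0.376  0.0656]
l [0.549  0.1517 0.0553]
0.35 40.8 [ 0.66  0.23 -0.79  2.29  0.67  0.42  0.72] F [-0.   0.6 -1.1] w 0.0101
0.7 43.0 [-0.34  0.48 -0.67  1.95  0.79  0.99 -0.54] F [ 0.1 -0.8 -1.2] w 0.0099
1 44.9 [-0.78  0.84 -0.55  1.2   0.67  1.47 -0.86] F [ 0.4 -0.  -0.5] w 0.0097
```

Run:
```python
from h import *
np.set_printoptions(precision=4,suppress=True)
pot=[.552,.376]
pour('m',pot,np.radians(-60)); r.wait(.5)
p=unpour('m',pot,np.radians(-60)); show('up')
# go up above the mat, handle yaw 40
y=np.radians(40); tgt=np.array([.549,.1517,.008])
go('m',np.r_[(p[:2]+tgt[:2])/2,.2],flat(0)); go('m',tgt+[0,0,.12],flat(y)); show('above')
c,im,h=shot('top'); print('pot',potpos(c,h))
for z in(.18,): print('m rim',rim(c,h,'m',tgt[:2],.128+.052))
H=handle(c,h,'m',tgt[:2]-[.07,.06]); print(np.degrees(H[1]))
s=viewer.get_image('scene')
cv2.imwrite('pics/s6.png',np.hstack([cv2.resize(s[120:330,290:570],(400,300)),cv2.resize(im[130:340,60:340],(400,300))]))
```

```text
25 45.5 [-0.42  0.76 -0.75  1.36  0.45  1.17 -0.67] F [ 0.4  0.2 -1.2] w 0.0093
50 46.1 [-0.03  0.83 -1.01  1.44  0.2   1.02 -0.36] F [-0.8 -0.3 -1.6] w 0.0097
70 46.9 [ 0.21  1.02 -1.18  1.46  0.05  1.   -0.12] F [-0.3  0.4 -0.7] w 0.0096
85 47.6 [ 0.32  1.19 -1.21  1.43 -0.1   1.05  0.08] F [-0.3  0.3 -1.8] w 0.0098
95 48.1 [ 0.36  1.29 -1.22  1.4  -0.19  1.11  0.19] F [-0.2  0.4 -0.9] w 0.0096
105 48.6 [ 0.39  1.41 -1.22  1.35 -0.27  1.2   0.29] F [ 0.1  0.4 -0.6] w 0.0101
up 52.9 [-0.84  0.84 -0.39  1.23  0.57  1.37 -0.8 ] F [ 1.  -0.7 -0.6] w 0.0097
above 56.9 [ 0.58  0.52 -0.97  2.25  0.86  0.36  1.23] F [-0.3  0.  -1.2] w 0.0097
pot (array([0.5217, 0.3613, 0.0633]), np.float64(0.0029899809694421305))
m rim (array([0.5417, 0.1422, 0.0517]), np.float64(0.0018915664096227141), np.float64(0.011934570894315452))
40.104843
```

View pics/s6.png

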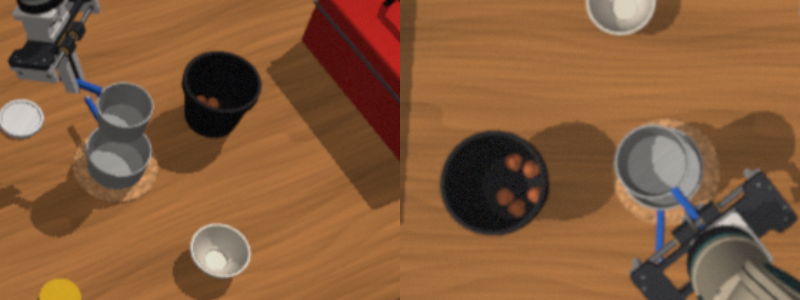

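The pot holds five lumps (514,162), (531,170), (505,197), (516,208), (533,194) and has been knocked aside to about (0.522, 0.361), still upright. The medium cup hangs over the large one. I lower it while watching the force.

```bash
cat >> h.py <<'E'
def lower(k,tgt,y,zs,fmax=6):
    for z in zs:
        go(k,np.asarray(tgt)+[0,0,z],flat(y),v=.05 if z>.06 else .03); f=r.read_state()['contact_force']
        print(z,np.round(f,1),end=' ')
        if np.linalg.norm(f)>fmax: print('STOP'); return z
    print()
E
python3 - <<'E'
from h import *
np.set_printoptions(precision=4,suppress=True)
tgt=np.array([.549,.1517,.008]); y=np.radians(40)
lower('m',tgt,y,(.07,.055,.045,.035,.025,.015,.008,.003,.001))
show()
cv2.imwrite('pics/s7.png',cv2.resize(viewer.get_image('scene')[140:300,280:480],(700,560)))
E
```

```text
0.07 [ 0.7  0.  -1.2] 0.055 [ 0.2  0.4 -1.6] 0.045 [ 0.1 -0.3 -1.5] 0.035 [-0.4 -0.1 -1. ] 0.025 [-1.1  0.2 -1.2] 0.015 [ 1.  -0.5  0.1] 0.008 [ 0.   0.4 -1. ] 0.003 [ 0.7  0.2 -0.6] 0.001 [ 0.2 -0.3 -0.7] 
 61.6 [ 0.45  0.79 -0.85  2.35  1.89  0.4   0.28] F [ 0.2 -0.3 -0.7] w 0.0095
```

View pics/s7.png

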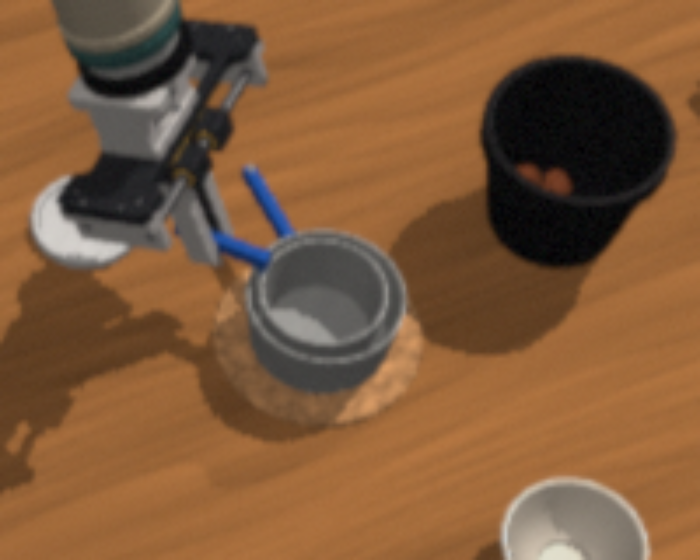

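The medium cup is sitting inside the large one, concentric (rims around (325,300)), with the handles apart. I let go, retreat and move over the small one.

Run:
```python
from h import *
np.set_printoptions(precision=4,suppress=True)
tgt=np.array([.549,.1517,.008]); y=np.radians(40)
eoat.move_gripper(.03); r.wait(.3); show('open')
go('m',tgt+[0,0,.14],flat(y),v=.1)
ys=np.radians(-11)
go('s',[.5790,-.1795,.13],flat(ys),v=.2); show('over s')
c,im,h=shot('wrist'); H=handle(c,h,'s',(.5161,-.1668)); print('s handle wrist',H[0],np.degrees(H[1]),H[2],'axis',H[2]+.101*np.array([np.cos(H[1]),np.sin(H[1])]))
c,im2,h=shot('top'); q=rim(c,h,'l',MAT,.056); print('l rim',q[0],q[1]); print('pot',potpos(c,h))
h=handle(c,h,'m',np.array([.48,.09])); print('m handle (at 66mm)',h[0],np.degrees(h[1]))
s=viewer.get_image('scene')
cv2.imwrite('pics/s8.png',np.hstack([cv2.resize(im,(400,300)),cv2.resize(im2[130:340,60:340],(400,300))]))
```

```text
open 62.5 [ 0.45  0.79 -0.85  2.35  1.89  0.4   0.28] F [ 0.1 -0.3 -0.5] w 0.03
over s 65.5 [ 0.85  0.44 -0.77  2.19  0.9   0.39  0.76] F [0.3 0.5 0.1] w 0.0302
s handle wrist [ 0.5114 -0.1668] -10.8188925 [ 0.4757 -0.16  ] axis [ 0.5749 -0.1789]
l rim [0.5492 0.1518 0.0553] 0.0007024540027321178
pot (array([0.5217, 0.3613, 0.0634]), np.float64(0.003289806014001638))
m handle (at 66mm) [0.4918 0.1035] 40.353786
```

View pics/s8.png

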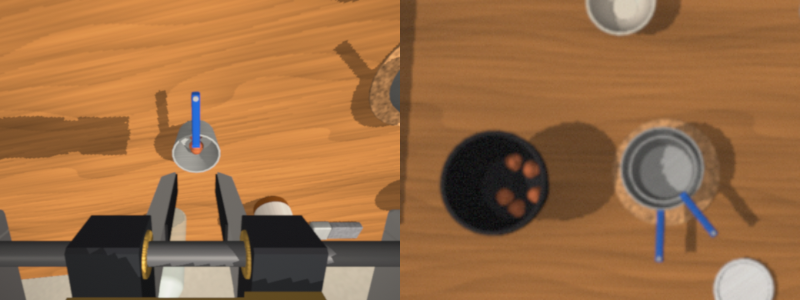

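Nested pair is concentric at (0.549, 0.152); five lumps in the pot, which is at (0.522, 0.361). Now the small dipper: handle at (195,115), two lumps.

Run:
```python
from h import *
np.set_printoptions(precision=4,suppress=True)
k='s'; p=np.array([.5778,-.179,0]); y=np.radians(-10.9)
eoat.move_gripper(.045)
go(k,p+[0,0,.07],flat(y)); go(k,p+[0,0,.001],flat(y),v=.06)
eoat.move_gripper(0); show('grip')
go(k,p+[0,0,.03],flat(y),v=.05); go(k,p+[0,0,.2],flat(y)); show('lift')
c,_,h=shot('top'); po,_=potpos(c,h); print('pot',po)
pot=po[:2]; psi=np.radians(-60); p1,R1=tip(k,pot,psi,0,.01,.18)
p0=p+[0,0,.2]
for f in(.5,1): go(k,p0*(1-f)+p1*f,flat(y*(1-f)+psi*f),v=.15); show(f)
c,_,h=shot('top'); pot2=potpos(c,h)[0]; print('pot',pot2)
if pour(k,pot,psi) is None:
    r.wait(.5); cv2.imwrite('pics/s9.png',viewer.get_image('top')); p=unpour(k,pot,psi,zmin=.16); show('up')
```

```text
grip 68.8 [ 0.71  0.71 -0.63  2.31  1.94  0.39 -0.23] F [ 0.2 -0.   0.1] w 0.0095
lift 71.2 [ 1.08  0.39 -1.05  2.1   0.68  0.59  0.97] F [-0.6  0.9 -0.5] w 0.0093
pot [0.5217 0.3607 0.0637]
0.5 73.6 [-0.01  0.4  -0.84  2.04  0.82  0.96 -0.39] F [-0.4  0.9 -1.4] w 0.0099
1 75.9 [-0.69  0.79 -0.69  1.31  0.73  1.49 -0.93] F [ 0.5  0.3 -0.9] w 0.0096
pot [0.5215 0.3596 0.0641]
25 76.5 [-0.31  0.74 -0.89  1.47  0.52  1.16 -0.74] F [-0.4  1.2 -0.5] w 0.0096
50 77.1 [ 0.08  0.85 -1.14  1.55  0.3   0.99 -0.44] F [-0.  -0.2 -1.5] w 0.01
70 77.8 [ 0.29  1.03 -1.22  1.56  0.08  0.96 -0.12] F [ 0.5  1.  -0.7] w 0.0096
85 78.4 [ 0.38  1.2  -1.22  1.53 -0.07  1.    0.1 ] F [-0.1 -0.  -0.4] w 0.0091
95 78.9 [ 0.42  1.31 -1.23  1.49 -0.16  1.07  0.22] F [-0.2  0.5  0.2] w 0.0097
105 79.4 [ 0.45  1.43 -1.23  1.44 -0.24  1.16  0.31] F [-0.4  0.1 -0.3] w 0.0097
up 83.7 [-0.79  0.76 -0.45  1.34  0.59  1.37 -0.84] F [ 0.4 -0.2  0.1] w 0.01
```

Run:
```python
from h import *
np.set_printoptions(precision=4,suppress=True)
k='s'; p=tip(k,[.5217,.3607],np.radians(-60),0,.01,.16)[0]; y=np.radians(-30)
tgt=np.array([.5492,.1518,.012])
go(k,np.r_[(p[:2]+tgt[:2])/2,.2],flat(np.radians(-45))); go(k,tgt+[0,0,.12],flat(y)); show('above')
lower(k,tgt,y,(.07,))
c,im,h=shot('top'); print('pot',potpos(c,h)); s=viewer.get_image('scene')
cv2.imwrite('pics/s10.png',np.hstack([cv2.resize(s[120:300,280:520],(400,300)),cv2.resize(im[160:340,60:300],(400,300))]))
```

```text
above 86.6 [-0.29  0.45 -0.5   2.08  0.86  0.75 -0.37] F [ 0.5  0.  -1.2] w 0.0097
0.07 [-0.5  0.4 -1.4] 
pot (array([0.5235, 0.3663, 0.0594]), np.float64(0.007294080572494835))
```

View pics/s10.png

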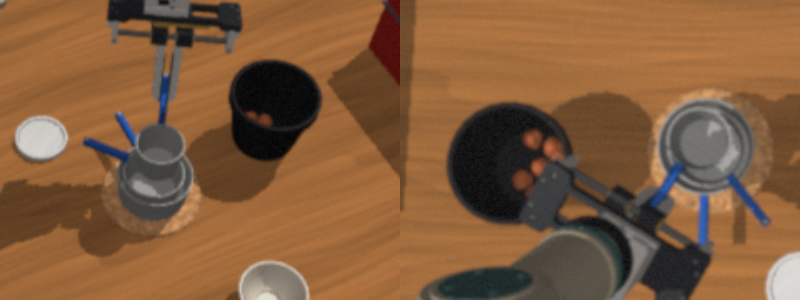

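The small cup hangs above the nest (160,150 left / 705,140 right), empty, lumps visible in the pot. The gripper's body will stay about 40 mm above the pot rim. I lower it.

Run:
```python
from h import *
np.set_printoptions(precision=4,suppress=True)
k='s'; y=np.radians(-30); tgt=np.array([.5492,.1518,.012])
z=lower(k,tgt,y,(.055,.045,.035,.025,.015,.008,.003,.001)); show()
if z is None:
    eoat.move_gripper(.03); r.wait(.3); show('open')
    go(k,tgt+[0,0,.15],flat(y),v=.1)
    go(k,tgt+[-.1,-.3,.2],flat(0),v=.2); show('away')
    c,im,h=shot('top'); print('pot',potpos(c,h),'l',rim(c,h,'l',MAT,.056)[:2]); s=viewer.get_image('scene')
    for b in blobs(cv2.inRange(h,(0,110,60),(10,255,255)),8): print('reddish',b.mean(0).round(),len(b))
    for yy,kk in((40,'m'),(-30,'s')):
        a=np.radians(yy); H=handle(c,h,kk,np.array([.549,.152])-.085*np.array([np.cos(a),np.sin(a)])); print(kk,H[0],np.degrees(H[1]))
    cv2.imwrite('pics/s11.png',np.hstack([cv2.resize(s[130:290,290:503],(400,300)),cv2.resize(im[160:340,60:300],(400,300))]))
```

```text
0.055 [-0.3  0.4 -1.1] 0.045 [-0.   0.3 -0.9] 0.035 [ 0.7 -0.   0.4] 0.025 [-0.5  0.  -0.1] 0.015 [ 0.3  0.7 -1.2] 0.008 [-0.8  0.9  0. ] 0.003 [-0.4 -0.5 -1.3] 0.001 [ 0.1 -0.9  0.2] 
 91.4 [-0.43  0.65 -0.32  2.18  1.25  0.55 -0.79] F [ 0.1 -0.9  0.2] w 0.0095
open 92.3 [-0.43  0.65 -0.32  2.18  1.25  0.55 -0.79] F [-0.9 -0.9 -0.5] w 0.0298
away 97.2 [ 1.02  0.05 -0.6   2.32 -0.25  0.47  2.2 ] F [-0.1  0.1 -0.5] w 0.0301
pot (array([0.5217, 0.3614, 0.0634]), np.float64(0.003310733432400608)) l (array([0.5492, 0.1517, 0.0552]), np.float64(0.0007223407985442805))
reddish [595. 410.] 126
reddish [377. 361.] 126
reddish [143. 259.] 172
reddish [  6. 210.] 414
m [0.4919 0.1034] 40.53999
s [0.4955 0.1845] -29.703035
```

View pics/s11.png

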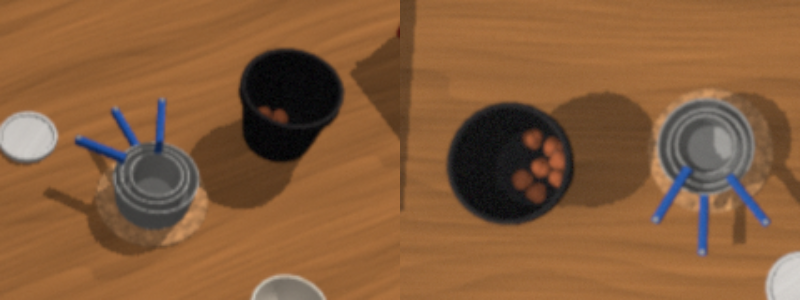

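All seven lumps are in the pot ((534,140) to (537,193)). The three cups are nested concentrically at (706,146) and the robot is clear. I hand in.

```bash
python3 -c "
from bench import *
print(close_job())"
```

```text
the job is handed in; nothing more can be done
None
```

The job is handed in at about 97 s of robot time. All seven lumps are in the upright pot and the three dippers are nested upright in the middle of the mat, as the last pictures show. I never touched the bystanders, and no verdict came back.

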